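Sweep the offcuts off the welding plate into the scrap tray

TASK

Clear the welding plate: with the fingertips, sweep the three short steel offcuts (square tube, round pipe, angle iron) across the plate and over its edge so that all three drop into the plain scrap tray, not into the divided parts box. Only push them, lightly: do not pinch, pick up or carry them. Leave the welded sample and the magnet square where they are.

Things in the scene. Friction and masses are not known exactly. Their poses are not given: they have to be found in the camera images.
- plate: Fixed steel welding plate on feet, 320 (x) by 280 (y) mm, flat rimless top 50 mm above the table, with small flat painted dots. Origin: on the table under its centre. Scrap tray and parts box stand along its two y edges (y = +140 and -140 mm), either way round; nothing stands along its x edges.
- scrap_tray: Fixed plain open grey sheet-metal tray, empty, no dividers, outside 240 (x) by 120 (y) by 36 mm high, walls and floor 4 mm. Origin: on the table under its centre; axes parallel to the plate's. Its near long wall is tucked 10 mm under the plate's edge: its centre is 50 mm outside that edge. It is shorter than the plate and its centre is 15 to 45 mm to the plate's -x side.
- parts_box: Fixed grey box of the same outside size as the scrap tray but with three dividers and new bolts and bushings in its four compartments, along the opposite y edge of the plate. Origin: on the table under its centre. Not to be used.
- tube_end_mid (a point): Offcut of square steel tube, 30 x 30 mm across, 25 mm high, wall 4 mm, about 80 g, standing on its sawn end on the plate, any yaw. The point is its centre, half-way up.
- pipe_end_mid (a point): Offcut of round steel pipe, 34 mm across, 25 mm high, wall 5 mm, about 90 g, standing on its sawn end on the plate. The point is its centre, half-way up.
- angle_end_mid (a point): Offcut of steel angle (L section), legs 30 x 30 mm, 6 mm thick, 25 mm high, about 60 g, standing on its sawn end on the plate, any yaw. The point is the centre of its 30 x 30 mm outline, half-way up; the legs run along its -y and -x sides.
- tube_end: The same square tube offcut; origin at the centre of its underside.
- pipe_end: The same pipe offcut; origin at the centre of its underside.
- angle_end: The same angle offcut; origin at the centre of its 30 x 30 mm outline, at its underside.
- weld_sample: Bystander: welded T-joint, base 36 x 60 x 6 mm with an upright 6 mm plate along its y, 52 mm high in all, loose on the plate near its far (+x) edge. Origin: centre of its underside.
- magnet: Bystander: grey welding magnet square, an upright triangle of three bars (foot, post and slanting brace), 24 x 60 mm, 54 mm high, loose on the plate near its far (+x) edge. Origin: centre of its underside.

How it is judged:
By the outcome, as a careful person would: the job done as asked, in the order asked, and still so for the second after the job is handed in, with the robot touching nothing.
It also fails if it takes over 58 s, if anything falls off the work surface, if the arm or the gripper's body presses on something with over 40 N, if the wrist force passes 120 N, or if a joint passes its speed limit or range.

ROBOT

A 7-joint arm with a two-finger parallel gripper is mounted at the origin on the work surface. World frame = base frame: x ahead of the robot, y to its left, z up, the work surface at z = 0. Lengths are in m, angles in rad, forces in N, time in s.
With the tool pointing down it reaches from about 0.4 to 0.875 m from the base axis. Payload 19.3 kg.
Tool frame: the origin (TCP) lies at the centre of the arm's flange, where the gripper is bolted on; the fingertips stand 173 mm ahead of it and the grasp point (between the pads) lies 155 mm ahead of it (bot.grip_point_offset is the distance from the TCP to the grasp point, in m); z points along the fingers, x is the direction in which the jaws open and shut, and the axes are right-handed (so a half turn about z gives the same grasp; the last joint's range is limited). The gripper opens to 85 mm and grips with 20 to 120 N. Pads are 22 mm wide; open, the fingers measure 114 mm over their backs; the gripper's body (76 mm by 85 mm) begins 54 mm behind the grasp point. The pads swing forward as they close: fully open they stand 13 mm farther back than shut.
Start: joints at [-1.417, 0.521, -0.036, 1.599, 0.021, 1.021, -0.113], TCP at [0.139, 0.609, 0.405] pointing down, gripper open.
Joint ranges: [-2.91, 2.91], [-0.3, 2.13], [-1.5, 1.42], [0.17, 2.43], [-1.26, 4.41], [0.16, 1.93], [-2.52, 2.52]. Speed limits (rad/s): [1.89, 1.89, 2.39, 2.39, 3.01, 3.01, 3.01].

INTERFACE

Orientations are given as [roll, pitch, yaw] about the fixed x, y, z axes, in that order (R = Rz(yaw) Ry(pitch) Rx(roll)).
In Python, from workcell import bot gives the robot as it stands.
- The arm moves only by the tool step_arm, never from a script. Its argument "plan" is a list that holds one entry, the list of rows, each a list of 4 numbers: the shift along the world's x, y, z in cm, then the turn about the world's z in rad. A call has 1 to 12 rows; each row is the pose to reach, as a shift and turn from the pose measured when the call began; what a row does not reach only later rows make up. A row lasts 1/12 s, in which the tool goes at most 41.7 mm and 7.16 degrees, less where a joint would pass 70% of its speed; a pose out of reach is approached as far as the arm can. A call with a gripper value outside its range is refused whole. "jaw" is the closure, from 0 (fully open) to 1 (shut), set as the call begins (left out, the last holds). The fingers move at their own pace and stop on an object; "force" is the grip in N (left out, the last holds). Time passes only in rows, so rows that repeat a pose let the fingers close. It gives the time, the measured TCP pose, the force and the opening at its end, in the units of the state.
- bot.observe(): the state, without advancing time (a new reading comes with each control period).
- bot.grab_frame(name): name is "side" or "top"; returns a dict with "pixels" (400x640x3 uint8, blue, green, red), "mtx" (3x3 intrinsics, pixels), "R" (3x3) and "t" (3): a world point X has camera coordinates R X + t. Camera axes: x right, y down, z forward; pixel columns grow to the right and rows downward; lengths in m; the calibration is good to about 2 mm. A picture is of the moment at which its call begins. There is no depth.
- bot.job_done(): hands the job in, once; it reports no verdict.
The state is a dict: "clock": time; "qpos": joint angles; "qd": joint speeds; "joint_efforts": joint torques, N m; "position": TCP position; "tool_rot": TCP orientation; "force": force on the tool from outside, world axes, zero at the start; "moment": the same for the moment, N m; "grip_width": finger opening in m.
Only numpy, scipy, OpenCV 4.12 (cv2) and the standard library are available. Lean on these libraries where they do the work, as an engineer would, in place of code of your own. Each camera call takes 0.05 s, during which the arm holds its last target.

## Working session

There is one attempt and no reset: what is moved stays moved. The work goes in short steps, Python scripts to look and compute and a tool call to move; the robot and the scene stay as the last step left them, time stands still between calls to the robot, and variables do not carry over. Pictures are saved under pics/ and viewed, and the job is handed in when it is done.

Besides the shell and the picture viewer there is one more tool, called after "Call:" as name(argument=value, ...), one argument or row to a line, values as JSON. step_arm: Moves the arm, as the interface text tells. Its arguments: {"type":"object","properties":{"plan":{"type":"array"},"jaw":{"type":"number"},"force":{"type":"number"}},"required":["plan"]}

```bash
mkdir -p pics; python3 - <<'E'
from workcell import bot
import cv2
s=bot.observe()
print(s)
for n in("side","top"):
    f=bot.grab_frame(n)
    cv2.imwrite(f"pics/{n}0.png",f["pixels"])
    print(n,f["mtx"].tolist(),f["R"].tolist(),f["t"].tolist())
E
```

```text
{'clock': 0.0, 'qpos': array([-1.41718594,  0.52202937, -0.03631172,  1.60000812,  0.02119076,
        1.02108321, -0.11281229]), 'qd': array([ 0.00029469,  0.00096834, -0.00070528, -0.00058339,  0.00072686,
        0.00054418,  0.00084829]), 'joint_efforts': array([-1.74786965e-04, -9.27115345e+01,  1.98000044e+00, -3.69935346e+01,
        1.78389513e-02,  8.16580374e-03, -2.78178965e-05]), 'position': array([0.13871442, 0.60926978, 0.40411618]), 'tool_rot': array([3.14151145e+00, 1.14050762e-03, 1.34694521e+00]), 'force': array([-0.36632711,  0.60288521, -0.28860021]), 'moment': array([ 0.03055335, -0.05007456, -0.02564801]), 'grip_width': 0.08522310591712576}
side [[461.77487531474, 0.0, 312.6841825741889], [0.0, 461.77487531474, 198.88477673300267], [0.0, 0.0, 1.0]] [[-0.9174175715896334, -0.3977372895670996, -0.01224940106277744], [-0.2882797816278667, 0.685533134759341, -0.6685350317310383], [0.2742986818108483, -0.6097945306698382, -0.7435797627168066]] [0.5380012121061161, 0.20637495640025727, 0.5817000803999737]
top [[393.6610308447408, 0.0, 325.23707474259083], [0.0, 393.6610308447408, 204.67076197320387], [0.0, 0.0, 1.0]] [[-0.07474403093072914, -0.9971996111035181, 0.002503089135080217], [-0.9723761893194917, 0.07232634435001126, -0.2219311748210855], [0.2211286419366108, -0.019021974870016608, -0.9750591203549221]] [0.06315181646130186, 0.6023194358623211, 0.5876690781903456]
```

```bash
ls .
```

```text
pics
```

View pics/side0.png

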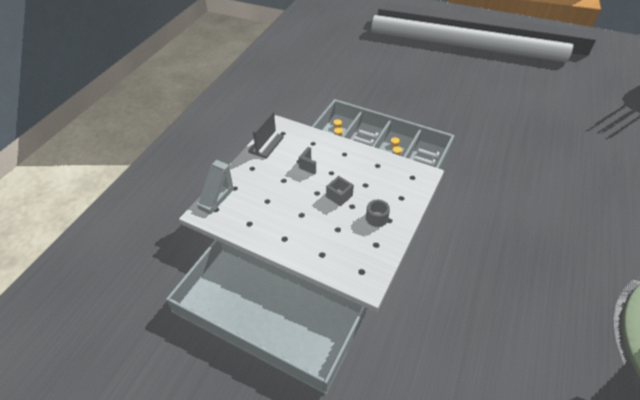

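View pics/top0.png

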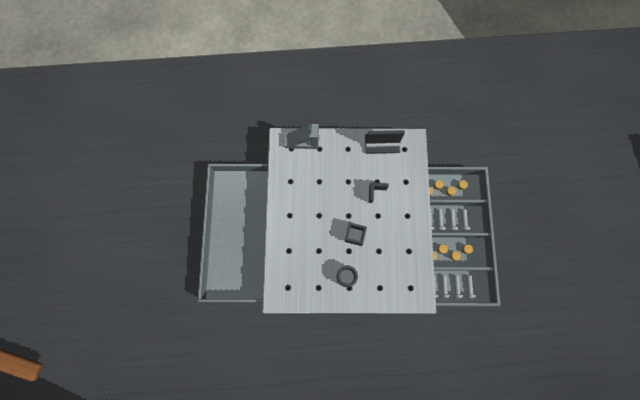

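The tray (no dividers) is at image left in the top view, which is +y. The divided box is on the -y side. In the top view the pipe is near (347,276), the tube near (355,234) and the angle near (378,190). The two bystanders are at the far +x edge.

```bash
cat > h.py <<'E'
import numpy as np,cv2
def ray(f,uv,z):
    K,R,t=map(np.array,(f["mtx"],f["R"],f["t"]))
    c=-R.T@t; d=R.T@np.linalg.inv(K)@np.array([uv[0],uv[1],1.])
    return (c+d*(z-c[2])/d[2])
def proj(f,X):
    p=np.array(f["R"])@X+np.array(f["t"]); p=np.array(f["mtx"])@p; return p[:2]/p[2]
E
python3 - <<'E'
from workcell import bot
from h import *
f=bot.grab_frame("top")
im=f["pixels"]
hsv=cv2.cvtColor(im,cv2.COLOR_BGR2HSV)
g=cv2.cvtColor(im,cv2.COLOR_BGR2GRAY)
m=cv2.morphologyEx((g>150).astype(np.uint8),cv2.MORPH_CLOSE,np.ones((5,5)))
m[:115]=0
c=max(cv2.findContours(m,0,2)[0],key=cv2.contourArea)
h=cv2.convexHull(c); r=cv2.approxPolyDP(h,8,True)[:,0]
P=[ray(f,p,.05) for p in r]
for p,q in zip(r,P): print("plate",p,q.round(4))
for n,uv in dict(trayTL=(209,165),trayBL=(200,300),boxTR=(488,168),boxBR=(499,304)).items(): print(n,ray(f,uv,.036).round(4))
# dark objects in plate
crop=im[110:320,190:510]; cv2.imwrite("pics/crop0.png",cv2.resize(crop,None,fx=2.5,fy=2.5,interpolation=cv2.INTER_CUBIC))
s=bot.grab_frame("side"); cv2.imwrite("pics/crop0s.png",cv2.resize(s["pixels"][90:390,160:460],None,fx=2,fy=2,interpolation=cv2.INTER_CUBIC))
E
```

```text
plate [271 128] [0.7568 0.104  0.05  ]
plate [425 130] [ 0.7327 -0.1704  0.05  ]
plate [435 312] [ 0.4193 -0.1454  0.05  ]
plate [263 311] [0.4416 0.1309 0.05  ]
trayTL [0.7004 0.2192 0.036 ]
trayBL [0.4666 0.2362 0.036 ]
boxTR [ 0.658  -0.2775  0.036 ]
boxBR [ 0.4232 -0.2565  0.036 ]
```

View pics/crop0.png

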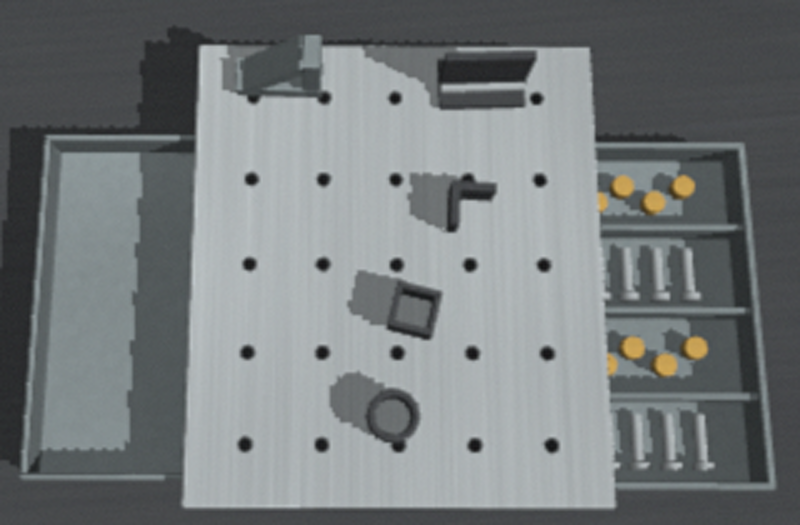

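View pics/crop0s.png

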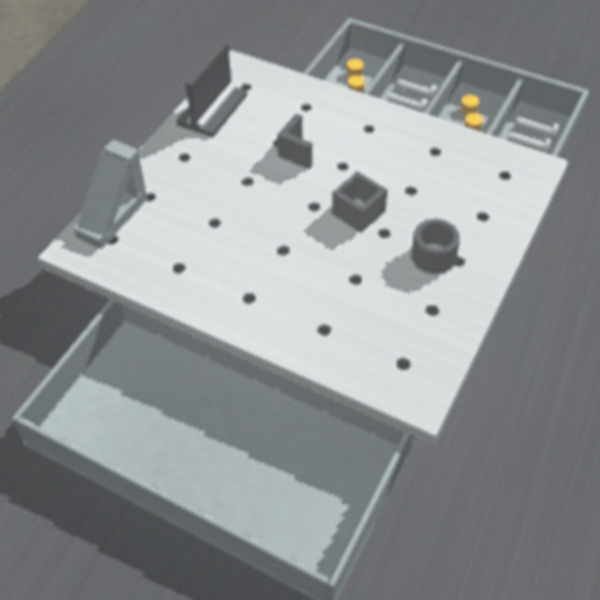

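```bash
cat >> h.py <<'E'
YAW=-0.0810; C=np.array([.5876,-.0202])
Rz=np.array([[np.cos(YAW),-np.sin(YAW)],[np.sin(YAW),np.cos(YAW)]])
def toP(X): return Rz.T@(np.array(X)[:2]-C)
def toW(p): return C+Rz@np.array(p)
E
python3 - <<'E'
from workcell import bot
from h import *
f=bot.grab_frame("top"); s=bot.grab_frame("side")
cr=lambda u,v:(u/2.5+190,v/2.5+110)
cs=lambda u,v:(u/2+160,v/2+90)
for n,a,z in [("pipe",cr(392,415),.075),("tube",cr(414,310),.075),("angCorner",cr(453,185),.075),("angEnd1",cr(497,187),.075),("angEnd2",cr(452,231),.05),("weldNearR",cr(525,107),.05),("weldNearL",cr(438,107),.05),("magNearL",cr(236,94),.05),("magNearR",cr(322,96),.05),("trayT",(209,165),.036),("trayB",(200,300),.036)]:
    w=ray(f,a,z); print("top",n,w.round(4),"P",toP(w).round(4))
for n,a,z in [("pipe",cs(436,237),.075),("tube",cs(360,187),.075),("trayfarR",cs(333,590),.036),("trayfarL",cs(18,418),.036)]:
    w=ray(s,a,z); print("side",n,w.round(4),"P",toP(w).round(4))
for p in[(0,.14),(0,-.14)]: print(p,toW(p))
E
```

```text
top pipe [ 0.4859 -0.0071  0.075 ] P [-0.1025  0.0049]
top tube [ 0.5515 -0.0271  0.075 ] P [-0.0354 -0.0098]
top angCorner [ 0.6332 -0.0607  0.075 ] P [ 0.0487 -0.0367]
top angEnd1 [ 0.6297 -0.0898  0.075 ] P [ 0.0476 -0.066 ]
top angEnd2 [ 0.6075 -0.0604  0.05  ] P [ 0.0231 -0.0384]
top weldNearR [ 0.6931 -0.1208  0.05  ] P [ 0.1133 -0.0917]
top weldNearL [ 0.6977 -0.0595  0.05  ] P [ 0.1129 -0.0303]
top magNearL [0.7179 0.0821 0.05  ] P [0.1216 0.1125]
top magNearR [0.7119 0.0215 0.05  ] P [0.1205 0.0516]
top trayT [0.7004 0.2192 0.036 ] P [0.0931 0.2477]
top trayB [0.4666 0.2362 0.036 ] P [-0.1414  0.2458]
side pipe [ 0.4851 -0.0038  0.075 ] P [-0.1035  0.008 ]
side tube [ 0.5532 -0.0291  0.075 ] P [-0.0336 -0.0116]
side trayfarR [0.4633 0.2428 0.036 ] P [-0.1452  0.2521]
side trayfarL [0.6976 0.2209 0.036 ] P [0.0902 0.2492]
(0, 0.14) [0.5989276  0.11934098]
(0, -0.14) [ 0.5762724  -0.15974098]
```

Call:
step_arm(
  plan=[
    [[2.8, -2.4, 0, -0.06], [5.7, -4.7, 0, -0.12], [8.5, -7, 0, -0.19], [11.3, -9.4, 0, -0.25], [14.2, -11.8, 0, -0.31], [17, -14.1, 0, -0.37], [19.8, -16.5, 0, -0.44], [22.7, -18.8, 0, -0.5], [25.5, -21.2, 0, -0.56], [28.3, -23.5, 0, -0.62], [31.2, -25.9, 0, -0.69], [34, -28.2, 0, -0.75]],
  ],
  jaw=0.76,
  force=20,
)

```text
clock: 1.3
position: [0.48, 0.3258, 0.4047]
tool_rot: [3.142, 0.0, 0.593]
force: [0.4, 1.1, -0.7]
grip_width: 0.02
```

Call:
step_arm(
  plan=[
    [[0, -3.2, 0, -0.06], [0, -6.4, 0, -0.11], [0, -9.6, 0, -0.17], [0, -12.8, -1, -0.22], [0, -16, -2, -0.28], [0.1, -19.2, -3, -0.34], [0.1, -22.4, -4, -0.4], [0.1, -25.6, -5, -0.46], [0.1, -28.8, -6, -0.52], [0.1, -32, -8, -0.58], [0.1, -35.2, -10, -0.63], [0.1, -38.3, -11.5, -0.674]],
  ],
)

```text
clock: 2.3
position: [0.4806, -0.0586, 0.2886]
tool_rot: [3.141, 0.0, -0.083]
force: [1.4, 0.8, -0.4]
grip_width: 0.0205
```

```bash
python3 - <<'E'
from workcell import bot
from h import *
for n in("side","top"):
    f=bot.grab_frame(n); cv2.imwrite(f"pics/{n}1.png",f["pixels"])
print(bot.observe()["position"],bot.observe()["tool_rot"])
E
```

```text
[ 0.47999492 -0.061571    0.2880492 ] [ 3.13938016e+00  2.52147024e-03 -8.85783734e-02]
```

View pics/side1.png

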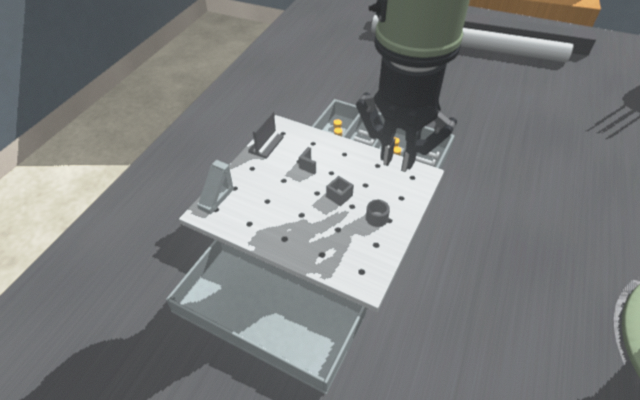

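View pics/top1.png

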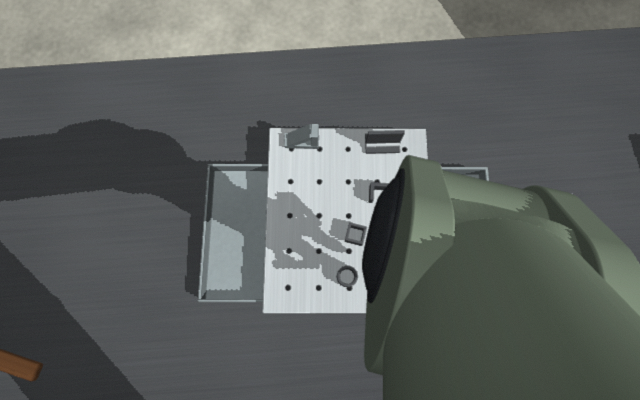

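The jaws are 20 mm apart and centred about 30 mm behind the pipe; side view shows tips near (400,160), pipe at (377,212). Next I descend and push gently along plate +y.

Call:
step_arm(
  plan=[
    [[0.1, 0, -2, 0.007], [0.1, 0, -4, 0.007], [0.1, 0, -5.5, 0.007], [0.1, 0, -5.7, 0.007], [0.2, 0.6, -5.7, 0.007], [0.2, 1.2, -5.7, 0.007], [0.2, 1.8, -5.7, 0.007], [0.3, 2.4, -5.7, 0.007], [0.3, 2.9, -5.7, 0.007], [0.3, 3.4, -5.7, 0.007], [0.4, 3.9, -5.7, 0.007], [0.4, 4.4, -5.7, 0.007]],
  ],
)

```text
clock: 3.4
position: [0.4841, -0.017, 0.2312]
tool_rot: [3.139, 0.002, -0.081]
force: [0.1, -0.8, 0.8]
grip_width: 0.0204
```

```bash
python3 - <<'E'
from workcell import bot
from h import *
for n in("side",):
    f=bot.grab_frame(n); cv2.imwrite(f"pics/{n}2.png",cv2.resize(f["pixels"][90:390,160:460],None,fx=2,fy=2))
o=bot.observe();print(o["position"],toP(o["position"]),o["tool_rot"],o["force"])
E
```

```text
[ 0.48411872 -0.01616663  0.23107679] [-0.10346834 -0.00435267] [ 3.13982123e+00  2.47882251e-03 -8.05958240e-02] [0.46910341 1.12679366 0.30030171]
```

View pics/side2.png

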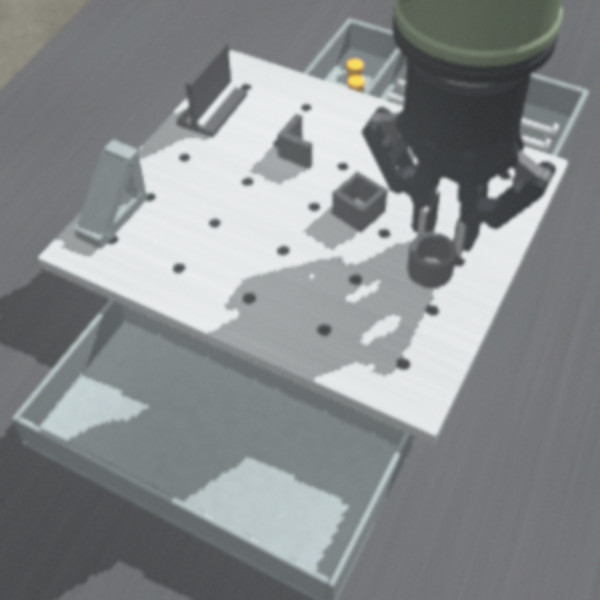

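The pipe sits cradled by both tips at crop (432,258), having moved about 10 mm. I'll keep pushing.

Call:
step_arm(
  plan=[
    [[0.1, 0.6, 0, 0], [0.1, 1.2, 0, 0], [0.2, 1.8, 0, 0], [0.2, 2.4, 0, 0], [0.3, 3.0, 0, 0], [0.3, 3.6, 0, 0], [0.4, 4.2, 0, 0], [0.4, 4.8, 0, 0], [0.5, 5.4, 0, 0], [0.5, 6.0, 0, 0], [0.6, 6.6, 0, 0], [0.6, 7.2, 0, 0]],
  ],
)

```text
clock: 4.45
position: [0.4902, 0.0565, 0.2311]
tool_rot: [3.14, 0.002, -0.081]
force: [-0.7, -0.5, -0.7]
grip_width: 0.0204
```

Call:
step_arm(
  plan=[
    [[0.1, 0.6, 0, 0], [0.1, 1.2, 0, 0], [0.2, 1.8, 0, 0], [0.2, 2.4, 0, 0], [0.2, 2.9, 0, 0], [0.3, 3.4, 0, 0], [0.3, 3.9, 0, 0], [0.4, 4.4, 0, 0], [0.4, 4.9, 0, 0], [0.4, 5.4, 0, 0], [0.5, 5.9, 0, 0], [0.5, 6.2, 0, 0]],
  ],
)

```text
clock: 5.45
position: [0.4954, 0.1193, 0.2311]
tool_rot: [3.14, 0.002, -0.08]
force: [0.1, 0.0, 0.4]
grip_width: 0.0203
```

```bash
python3 - <<'E'
from workcell import bot
from h import *
for n in("side",):
    f=bot.grab_frame(n); cv2.imwrite(f"pics/{n}3.png",cv2.resize(f["pixels"][90:390,160:460],None,fx=2,fy=2))
o=bot.observe();print(o["position"],toP(o["position"]),o["tool_rot"],o["force"])
E
```

```text
[0.49530276 0.11962162 0.2310279 ] [-0.1033078   0.13189528] [ 3.14025230e+00  2.40324259e-03 -7.96810966e-02] [0.83735393 0.81019779 1.07746601]
```

View pics/side3.png

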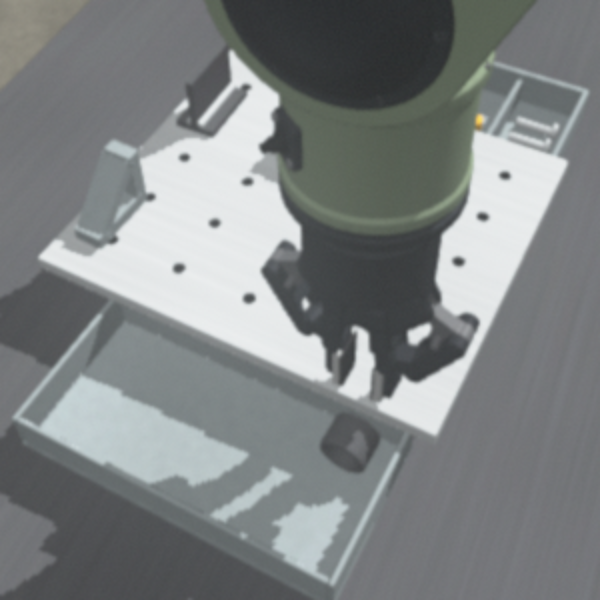

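The pipe is in the tray at crop (350,440). Next is the tube: lift, go back behind it, descend.

Call:
step_arm(
  plan=[
    [[0, -0.5, 3, 0], [0.3, -1.5, 5.5, 0], [1, -4, 5.7, 0], [1.7, -6.5, 5.7, 0], [2.4, -9, 5.7, 0], [3.1, -11.5, 5.7, 0], [3.8, -14.5, 5.7, 0], [4.5, -17.5, 5.7, 0], [5.2, -20, 5.7, 0], [5.3, -20.2, 5.7, 0], [5.3, -20.2, 5.7, 0], [5.3, -20.2, 5.7, 0]],
  ],
)

```text
clock: 6.5
position: [0.5481, -0.0819, 0.2878]
tool_rot: [3.141, 0.003, -0.08]
force: [0.6, 0.1, -0.0]
grip_width: 0.0206
```

```bash
python3 - <<'E'
from workcell import bot
from h import *
for n in("side",):
    f=bot.grab_frame(n); cv2.imwrite(f"pics/{n}4.png",cv2.resize(f["pixels"][90:390,160:460],None,fx=2,fy=2))
o=bot.observe();print(o["position"],toP(o["position"]),o["tool_rot"],o["force"])
E
```

```text
[ 0.54812111 -0.08138578  0.2878536 ] [-0.03439882 -0.06417946] [ 3.14074035e+00  2.96856049e-03 -7.87235629e-02] [-0.2356343  -0.4616763   0.08669703]
```

View pics/side4.png

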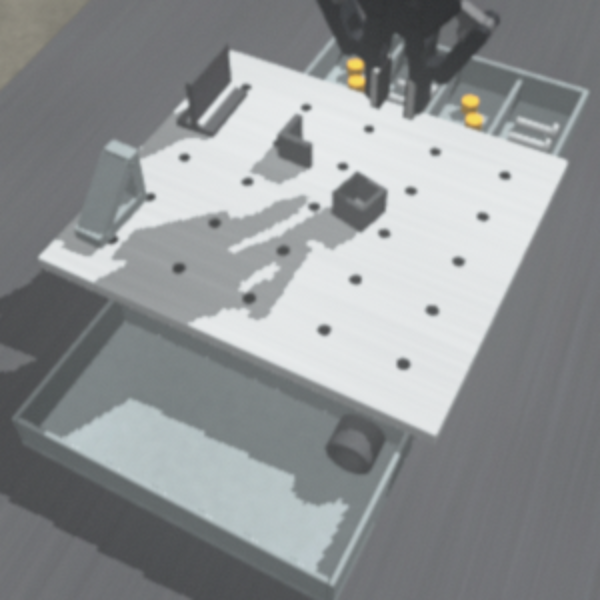

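Call:
step_arm(
  plan=[
    [[0, 0, -2, 0], [0, 0, -4, 0], [0, 0, -5.5, 0], [0, 0, -5.7, 0], [0, 0.6, -5.7, 0], [0.1, 1.2, -5.7, 0], [0.1, 1.8, -5.7, 0], [0.2, 2.3, -5.7, 0], [0.2, 2.8, -5.7, 0], [0.3, 3.4, -5.7, 0], [0.3, 4.0, -5.7, 0], [0.4, 4.6, -5.7, 0]],
  ],
)

```text
clock: 7.55
position: [0.5521, -0.0348, 0.231]
tool_rot: [3.141, 0.003, -0.079]
force: [-0.3, -0.8, 0.3]
grip_width: 0.0207
```

Call:
step_arm(
  plan=[
    [[0.1, 0.6, 0, 0], [0.1, 1.2, 0, 0], [0.2, 1.8, 0, 0], [0.2, 2.4, 0, 0], [0.3, 3.0, 0, 0], [0.3, 3.6, 0, 0], [0.4, 4.2, 0, 0], [0.4, 4.8, 0, 0], [0.5, 5.4, 0, 0], [0.5, 6.0, 0, 0]],
  ],
)

```text
clock: 8.38
position: [0.5572, 0.0258, 0.231]
tool_rot: [3.141, 0.003, -0.079]
force: [-0.1, -0.5, -0.5]
grip_width: 0.0209
```

```bash
python3 - <<'E'
from workcell import bot
from h import *
for n in("side",):
    f=bot.grab_frame(n); cv2.imwrite(f"pics/{n}5.png",cv2.resize(f["pixels"][90:390,160:460],None,fx=2,fy=2))
o=bot.observe();print(o["position"],toP(o["position"]),o["tool_rot"],o["force"])
E
```

```text
[0.55716433 0.02711541 0.23088099] [-0.03416424  0.04469768] [ 3.14140615e+00  3.07150544e-03 -7.74656981e-02] [0.55952114 1.51331813 0.71296683]
```

View pics/side5.png

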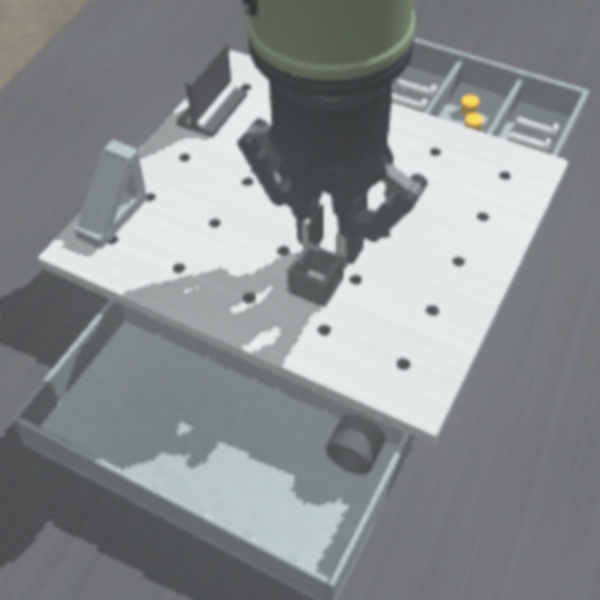

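The tube is squared up on both tips at crop (315,275). I'll push it over the edge.

Call:
step_arm(
  plan=[
    [[0.1, 0.6, 0, 0], [0.1, 1.2, 0, 0], [0.2, 1.8, 0, 0], [0.2, 2.4, 0, 0], [0.3, 3.0, 0, 0], [0.3, 3.6, 0, 0], [0.4, 4.2, 0, 0], [0.4, 4.7, 0, 0], [0.4, 5.2, 0, 0], [0.5, 5.7, 0, 0], [0.5, 6.2, 0, 0], [0.5, 6.7, 0, 0]],
  ],
)

```text
clock: 9.43
position: [0.5622, 0.0945, 0.2309]
tool_rot: [3.141, 0.003, -0.078]
force: [0.2, -1.1, 1.7]
grip_width: 0.0203
```

Call:
step_arm(
  plan=[
    [[0.1, 0.5, 0, 0], [0.1, 1.0, 0, 0], [0.1, 1.5, 0, 0], [0.2, 2.0, 0, 0], [0.2, 2.2, 0, 0], [0.2, 2.2, 0, 0]],
  ],
)

```text
clock: 9.93
position: [0.5642, 0.1172, 0.2308]
tool_rot: [3.142, 0.003, -0.077]
force: [-0.3, -0.1, 0.2]
grip_width: 0.0207
```

```bash
python3 - <<'E'
from workcell import bot
from h import *
for n in("side",):
    f=bot.grab_frame(n); cv2.imwrite(f"pics/{n}6.png",cv2.resize(f["pixels"][90:390,160:460],None,fx=2,fy=2))
o=bot.observe();print(o["position"],toP(o["position"]),o["tool_rot"],o["force"])
E
```

```text
[0.56421895 0.116751   0.23087169] [-0.0343853   0.13461018] [ 3.14134446e+00  2.96500685e-03 -7.71917783e-02] [ 0.63962902 -0.04684814  0.03606848]
```

View pics/side6.png

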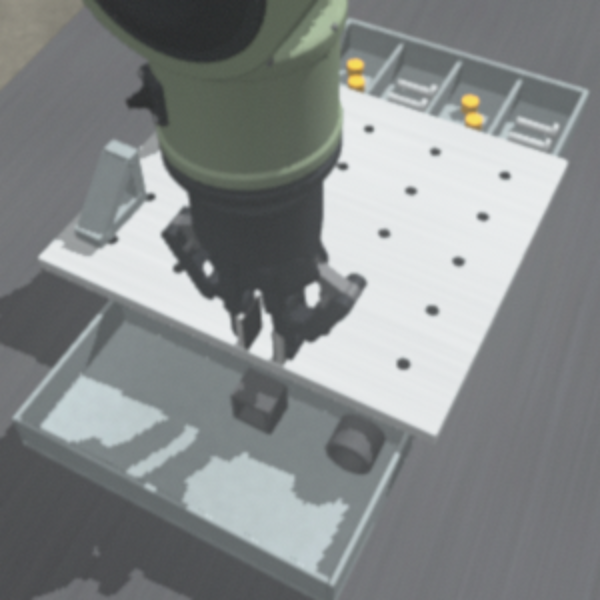

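The tube is in the tray at crop (260,400). For the angle, I'll put one fingertip inside its open corner and push there, which keeps it stable. First I lift, go back and re-measure it.

Call:
step_arm(
  plan=[
    [[0, -0.5, 3, 0], [0.2, -1.5, 5.5, 0], [0.5, -4, 5.7, 0], [0.8, -7, 5.7, -0.004], [1.2, -10, 5.7, -0.004], [1.6, -13, 5.7, -0.004], [2, -16, 5.7, -0.004], [2.4, -19, 5.7, -0.004], [2.8, -22, 5.7, -0.004], [3, -23.7, 5.7, -0.004], [3, -23.7, 5.7, -0.004], [3, -23.7, 5.7, -0.004]],
  ],
)

```text
clock: 10.98
position: [0.5939, -0.1215, 0.2878]
tool_rot: [3.141, 0.003, -0.084]
force: [0.1, 0.5, -0.1]
grip_width: 0.0205
```

```bash
python3 - <<'E'
from workcell import bot
from h import *
for n in("side",):
    f=bot.grab_frame(n); cv2.imwrite(f"pics/{n}7.png",cv2.resize(f["pixels"][110:230,240:400],None,fx=5,fy=5,interpolation=cv2.INTER_CUBIC))
t=cv2.imread("pics/top0.png"); cv2.imwrite("pics/top0z.png",cv2.resize(t[165:225,330:410],None,fx=10,fy=10,interpolation=cv2.INTER_CUBIC))
o=bot.observe();print(o["position"],toP(o["position"]),o["tool_rot"],o["force"])
E
```

```text
[ 0.59401886 -0.12029564  0.28773413] [ 0.0144967 -0.0992481] [-3.14154944  0.00330801 -0.0819096 ] [-0.14792767 -0.05190978 -0.38930466]
```

View pics/side7.png

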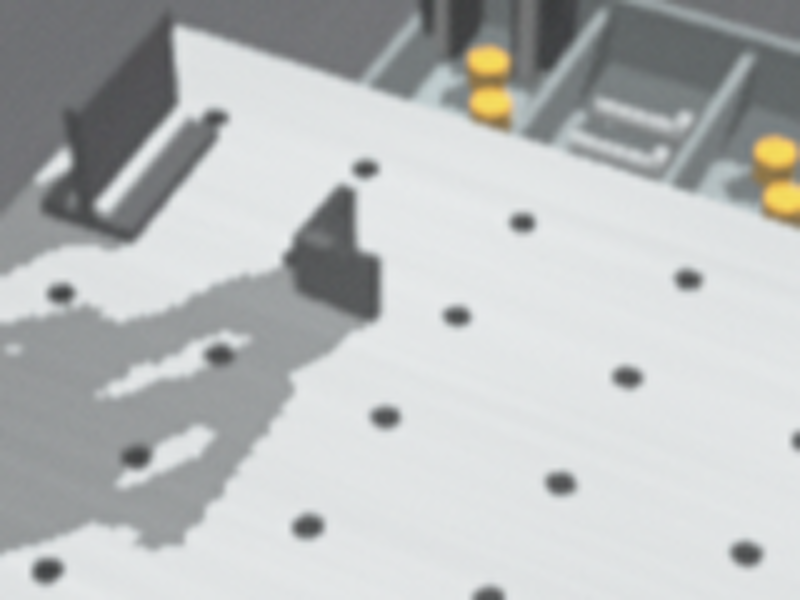

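View pics/top0z.png

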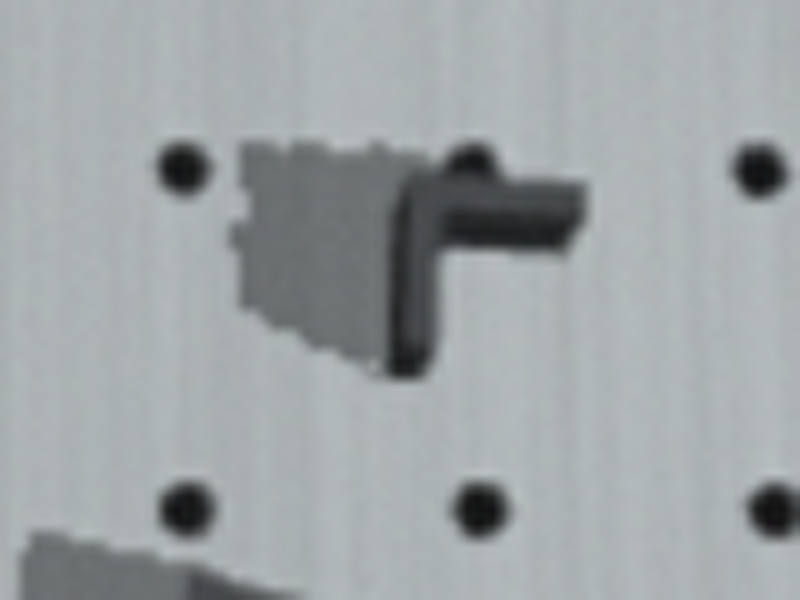

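```bash
python3 - <<'E'
from workcell import bot
from h import *
f=bot.grab_frame("top"); s=bot.grab_frame("side")
ct=lambda u,v:(u/10+330-.45,v/10+165-.45)
cs=lambda u,v:(u/5+240-.4,v/5+110-.4)
for n,c,ff,uv,z in [("corner",ct,f,(408,178),.075),("end1 outer",ct,f,(586,183),.075),("end1 inner",ct,f,(583,213),.075),("end1 inner base",ct,f,(567,251),.05),("frontleg end L base",ct,f,(388,376),.05),("frontleg end R base",ct,f,(430,376),.05),
 ("s end1 top",cs,s,(345,187),.075),("s corner top",cs,s,(290,256),.075),("s frontend top",cs,s,(380,258),.075),("s frontend base",cs,s,(376,320),.05)]:
    print(n,toP(ray(ff,c(*uv),z)).round(4))
E
```

```text
corner [ 0.0516 -0.0353]
end1 outer [ 0.0509 -0.065 ]
end1 inner [ 0.0457 -0.0643]
end1 inner base [ 0.0459 -0.0655]
frontleg end L base [ 0.0235 -0.0342]
frontleg end R base [ 0.0236 -0.0414]
s end1 top [ 0.0476 -0.0623]
s corner top [ 0.0475 -0.0256]
s frontend top [ 0.0218 -0.0378]
s frontend base [ 0.0219 -0.0349]
```

Call:
step_arm(
  plan=[
    [[0.1, 0, -2, 0], [0.1, 0, -4, 0], [0.1, 0, -5.5, 0], [0.1, 0, -5.7, 0], [0.1, 0.7, -5.7, 0], [0.2, 1.4, -5.7, 0], [0.3, 2.1, -5.7, 0], [0.3, 2.8, -5.7, 0], [0.4, 3.4, -5.7, 0], [0.4, 4.0, -5.7, 0], [0.5, 4.6, -5.7, 0], [0.5, 5.2, -5.7, 0]],
  ],
)

```text
clock: 12.13
position: [0.5994, -0.0666, 0.2309]
tool_rot: [-3.141, 0.003, -0.08]
force: [0.4, -0.3, -0.5]
grip_width: 0.0204
```

```bash
python3 - <<'E'
from workcell import bot
from h import *
for n in("side",):
    f=bot.grab_frame(n); cv2.imwrite(f"pics/{n}8.png",cv2.resize(f["pixels"][110:260,220:420],None,fx=4,fy=4,interpolation=cv2.INTER_CUBIC))
o=bot.observe();print(o["position"],toP(o["position"]),o["tool_rot"],o["force"])
E
```

```text
[ 0.59936855 -0.06535281  0.23074494] [ 0.01538335 -0.04405256] [-3.14063215  0.00332244 -0.07887565] [ 0.04243249  3.00373367 -0.75068401]
```

View pics/side8.png

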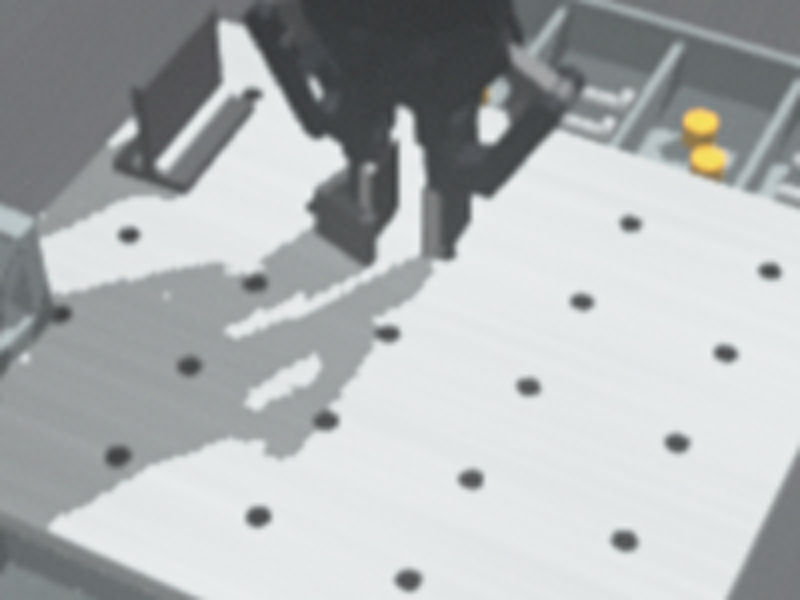

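The fingertip is in the angle's corner at crop (365,210), and the angle is moving with it. I'll keep pushing.

Call:
step_arm(
  plan=[
    [[0.1, 0.6, 0, 0], [0.1, 1.2, 0, 0], [0.2, 1.8, 0, 0], [0.2, 2.4, 0, 0], [0.3, 3.0, 0, 0], [0.3, 3.6, 0, 0], [0.4, 4.2, 0, 0], [0.4, 4.8, 0, 0], [0.5, 5.4, 0, 0], [0.5, 6.0, 0, 0], [0.6, 6.6, 0, 0], [0.6, 7.2, 0, 0]],
  ],
)

```text
clock: 13.18
position: [0.6055, 0.0073, 0.2308]
tool_rot: [-3.141, 0.003, -0.079]
force: [-0.0, -0.3, 0.1]
grip_width: 0.0205
```

Call:
step_arm(
  plan=[
    [[0.1, 0.6, 0, 0], [0.1, 1.2, 0, 0], [0.2, 1.8, 0, 0], [0.2, 2.4, 0, 0], [0.3, 3.0, 0, 0], [0.3, 3.6, 0, 0], [0.4, 4.2, 0, 0], [0.4, 4.8, 0, 0], [0.4, 5.3, 0, 0], [0.5, 5.8, 0, 0]],
  ],
)

```text
clock: 14.02
position: [0.6104, 0.0658, 0.2308]
tool_rot: [-3.141, 0.003, -0.079]
force: [0.4, 0.3, 0.8]
grip_width: 0.0209
```

```bash
python3 - <<'E'
from workcell import bot
from h import *
for n in("side",):
    f=bot.grab_frame(n); cv2.imwrite(f"pics/{n}9.png",cv2.resize(f["pixels"][90:390,160:460],None,fx=2,fy=2))
o=bot.observe();print(o["position"],toP(o["position"]),o["tool_rot"],o["force"])
E
```

```text
[0.6106703  0.06688875 0.23069745] [0.01594819 0.08866986] [-3.14005905  0.00322112 -0.077749  ] [-0.13123331  2.177091   -0.19147214]
```

View pics/side9.png

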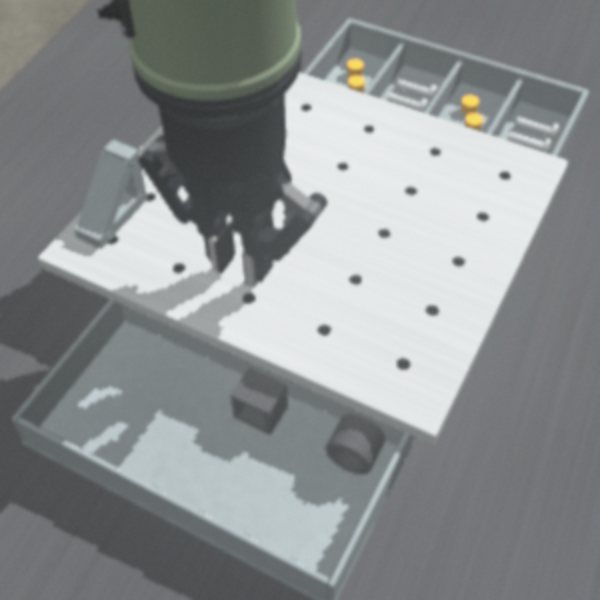

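The angle is no longer at the fingertip, so it slipped off and is hidden behind the gripper. I'll lift clear and look.

Call:
step_arm(
  plan=[
    [[0, 0, 3, 0], [0, 0, 6, 0], [-3, 2, 8, 0], [-6, 4, 10, 0], [-9, 7, 10, 0], [-12, 10, 10, 0], [-14, 13, 10, 0], [-14, 16, 10, 0], [-14, 19, 10, 0], [-14, 19, 10, 0]],
  ],
)

```text
clock: 14.9
position: [0.4697, 0.2626, 0.3307]
tool_rot: [-3.138, 0.003, -0.071]
force: [-1.1, 0.9, 0.1]
grip_width: 0.0204
```

```bash
python3 - <<'E'
from workcell import bot
from h import *
for n in("side","top"):
    f=bot.grab_frame(n); cv2.imwrite(f"pics/{n}10.png",f["pixels"])
o=bot.observe();print(o["position"],toP(o["position"]),o["tool_rot"],o["force"])
E
```

```text
[0.47043065 0.25775635 0.33063016] [-0.13927504  0.26756467] [-3.14014986e+00  3.06316348e-03 -7.58530716e-02] [-0.95144609 -0.92163903 -0.19213952]
```

View pics/side10.png

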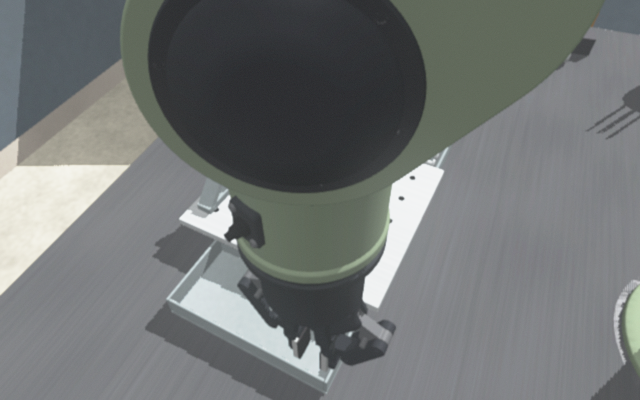

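View pics/top10.png

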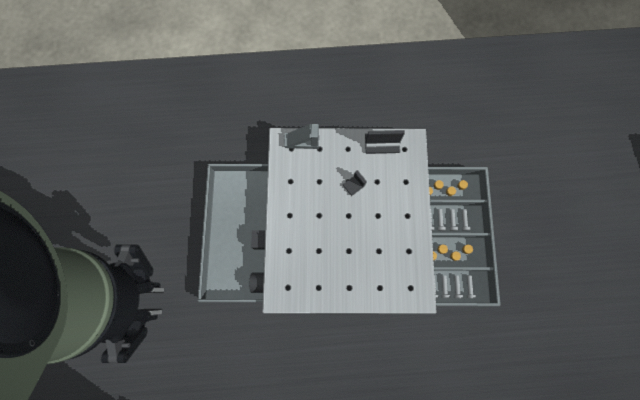

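The top view is clear. The angle is near (355,182), turned and only slightly advanced. The tube and pipe are in the tray at (258,240) and (257,282), and the bystanders haven't moved.

```bash
python3 - <<'E'
import cv2
t=cv2.imread("pics/top10.png"); cv2.imwrite("pics/top10z.png",cv2.resize(t[155:215,315:395],None,fx=10,fy=10,interpolation=cv2.INTER_CUBIC))
E
```

View pics/top10z.png

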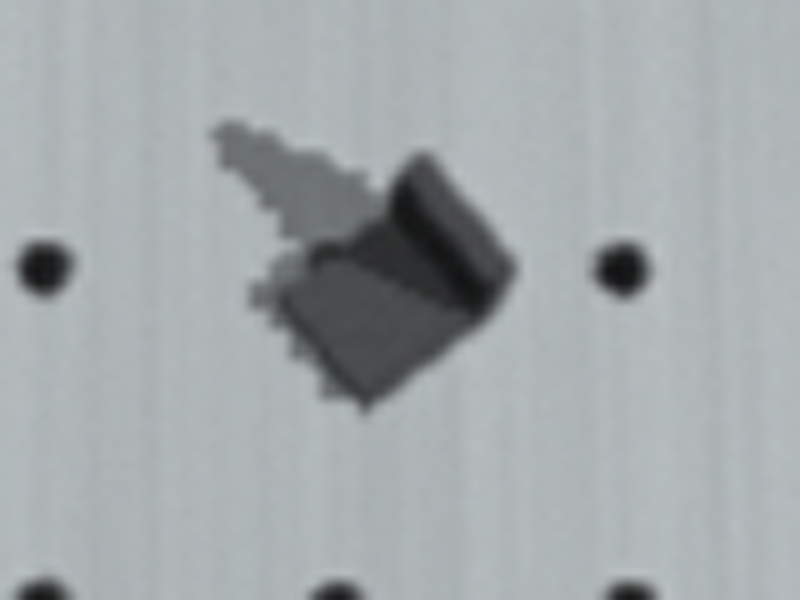

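The angle has tipped onto one leg: the flat leg lies towards the tray, and the other stands upright with its outer face towards -y/+x. That is a stable shape to push on its flat back face with both tips.

```bash
python3 - <<'E'
from workcell import bot
from h import *
f=bot.grab_frame("top")
ct=lambda u,v:(u/10+315-.45,v/10+155-.45)
for n,uv,z in [("up A",(425,152),.080),("up B",(517,268),.080),("flatfar",(365,408),.05),("flatfar top",(365,402),.056),("flat left",(280,292),.056),("base B",(480,315),.05)]:
    w=ray(f,ct(*uv),z);print(n,w.round(4),toP(w).round(4))
E
```

```text
up A [ 0.6581 -0.039   0.08  ] [ 0.0718 -0.013 ]
up B [ 0.637  -0.0523  0.08  ] [ 0.0518 -0.028 ]
flatfar [ 0.6224 -0.0277  0.05  ] [ 0.0353 -0.0047]
flatfar top [ 0.622  -0.0273  0.056 ] [ 0.0349 -0.0043]
flat left [ 0.6425 -0.0145  0.056 ] [0.0542 0.0101]
base B [ 0.6375 -0.049   0.05  ] [ 0.0521 -0.0247]
```

Call:
step_arm(
  plan=[
    [[1.7, -2.9, 0, 0.05], [3.4, -5.8, 0, 0.1], [5.1, -8.7, 0, 0.16], [6.8, -11.6, 0, 0.21], [8.5, -14.5, 0, 0.27], [10.2, -17.4, 0, 0.32], [11.9, -20.3, 0, 0.38], [13.6, -23.2, 0, 0.43], [15.3, -26.1, 0, 0.49], [17, -29, 0, 0.54], [18.7, -31.9, 0, 0.6], [19.1, -32.6, 0, 0.635]],
  ],
  jaw=0.9,
)

```text
clock: 16.05
position: [0.6623, -0.0767, 0.3308]
tool_rot: [3.14, 0.004, 0.554]
force: [0.4, -1.1, 0.7]
grip_width: 0.0082
```

Call:
step_arm(
  plan=[
    [[0, 0, 0, 0], [0, 0, 0, 0], [0, 0, -2, 0], [0, 0, -3.5, 0], [0, 0, -3.5, 0]],
  ],
)

```text
clock: 16.47
position: [0.661, -0.0754, 0.2932]
tool_rot: [-3.141, 0.007, 0.553]
force: [-0.3, 0.2, -0.3]
grip_width: 0.0088
```

```bash
python3 - <<'E'
from workcell import bot
from h import *
for n in("side","top"):
    f=bot.grab_frame(n); cv2.imwrite(f"pics/{n}11.png",cv2.resize(f["pixels"][90:290,160:460],None,fx=2.6,fy=2.6))
o=bot.observe();print(o["position"],toP(o["position"]),o["tool_rot"],o["force"],o["grip_width"])
E
```

```text
[ 0.66200031 -0.07593717  0.29598975] [ 0.07866615 -0.04953459] [3.14021651 0.00476634 0.55372598] [0.50477813 0.2756402  0.77968909] 0.008508491205325383
```

View pics/side11.png

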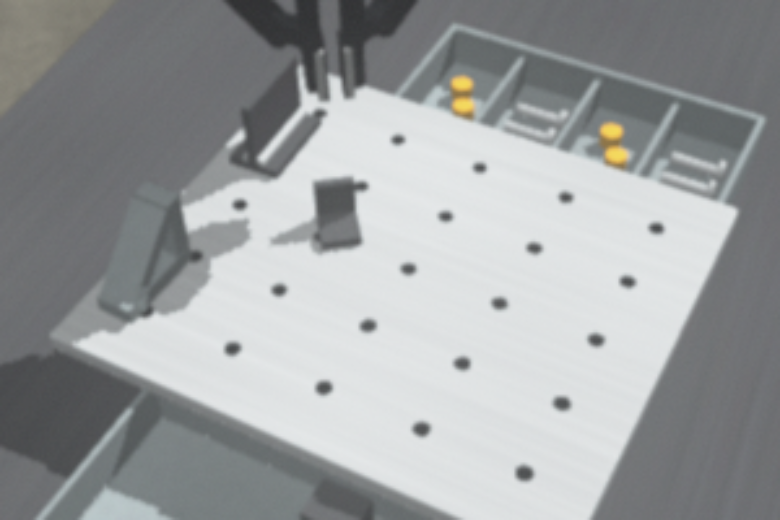

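View pics/top11.png

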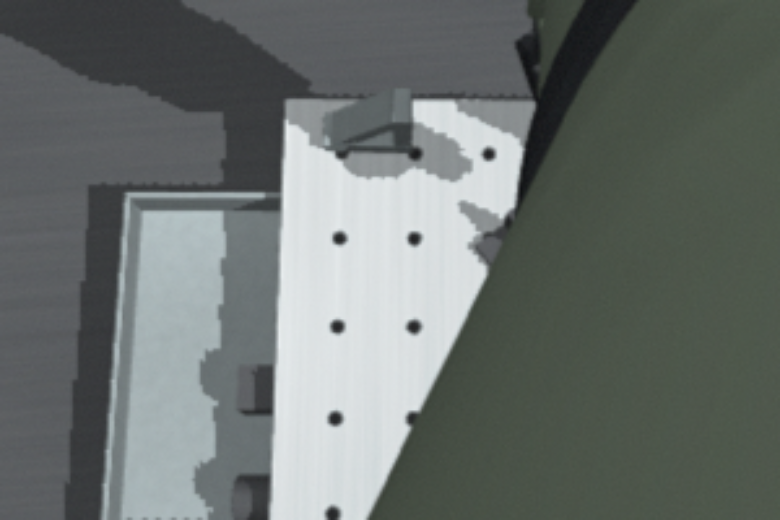

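The view confirms it: the flat leg is down towards the tray, with the upright leg at side crop (335,200). I'll shift clear of the weld sample, descend behind the upright and start the push along its normal.

Call:
step_arm(
  plan=[
    [[-0.3, 1.3, 0, 0], [-0.3, 1.3, -2, 0], [-0.3, 1.3, -4.5, 0], [-0.3, 1.3, -6.2, 0], [-0.3, 1.3, -6.4, 0], [-0.3, 1.3, -6.4, 0], [-0.6, 1.7, -6.4, 0], [-0.8, 2.1, -6.4, 0], [-1.1, 2.5, -6.4, 0], [-1.4, 2.9, -6.4, 0], [-1.6, 3.3, -6.4, 0], [-1.8, 3.7, -6.4, 0]],
  ],
)

```text
clock: 17.57
position: [0.6438, -0.0384, 0.2324]
tool_rot: [3.14, 0.004, 0.554]
force: [-0.1, -0.4, 1.9]
grip_width: 0.0087
```

```bash
python3 - <<'E'
from workcell import bot
from h import *
for n in("side","top"):
    f=bot.grab_frame(n); cv2.imwrite(f"pics/{n}12.png",cv2.resize(f["pixels"][90:290,160:460],None,fx=2.6,fy=2.6))
o=bot.observe();print(o["position"],toP(o["position"]),o["tool_rot"],o["force"],o["grip_width"])
E
```

```text
[ 0.64377161 -0.03795298  0.23209168] [ 0.05742386 -0.01314984] [3.14067708 0.00463499 0.5546251 ] [-0.57276494  0.3281007   0.80090814] 0.008567754744982352
```

View pics/side12.png

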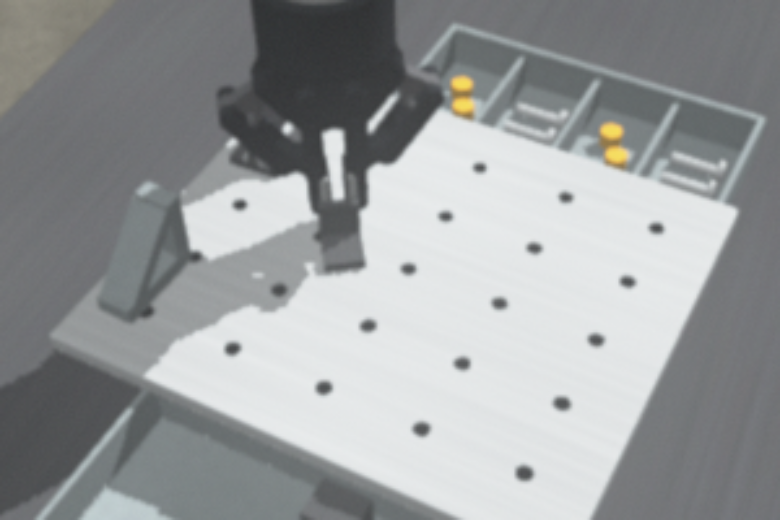

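View pics/top12.png

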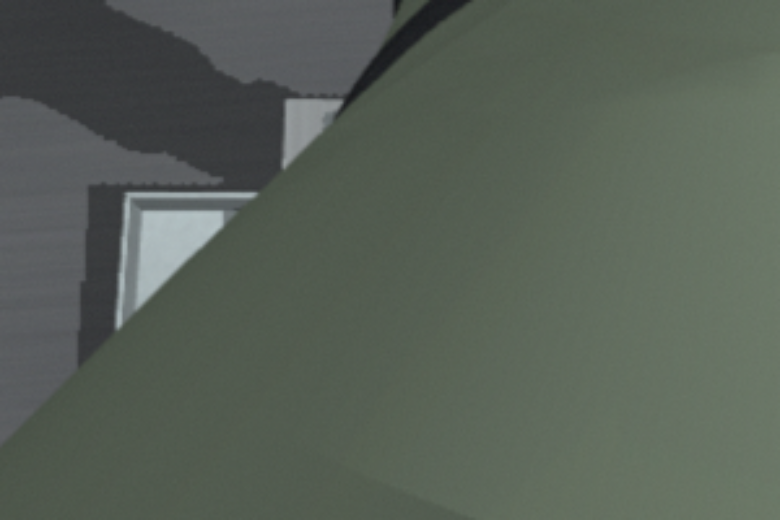

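The tips sit flush on the upright face (side crop (340,220)). Now I push along a gentle arc, turning back towards plate +y.

Call:
step_arm(
  plan=[
    [[-0.3, 0.5, 0, -0.04], [-0.6, 1.05, 0, -0.08], [-0.85, 1.6, 0, -0.12], [-1.1, 2.15, 0, -0.16], [-1.3, 2.7, 0, -0.2], [-1.5, 3.25, 0, -0.24], [-1.7, 3.85, 0, -0.28], [-1.85, 4.4, 0, -0.32], [-1.95, 5.0, 0, -0.36], [-2.05, 5.6, 0, -0.4], [-2.15, 6.2, 0, -0.44], [-2.2, 6.8, 0, -0.48]],
  ],
)

```text
clock: 18.67
position: [0.6217, 0.0302, 0.2321]
tool_rot: [3.141, 0.005, 0.072]
force: [0.1, -0.2, -0.0]
grip_width: 0.0086
```

```bash
python3 - <<'E'
from workcell import bot
from h import *
for n in("side",):
    f=bot.grab_frame(n); cv2.imwrite(f"pics/{n}13.png",cv2.resize(f["pixels"][90:390,160:460],None,fx=2,fy=2))
o=bot.observe();print(o["position"],toP(o["position"]),o["tool_rot"],o["force"],o["grip_width"])
E
```

```text
[0.62173705 0.03166167 0.23196726] [0.02982892 0.05445371] [3.14140774 0.00479528 0.07076476] [1.19497562 1.94434408 0.32645564] 0.0085513069244994
```

View pics/side13.png

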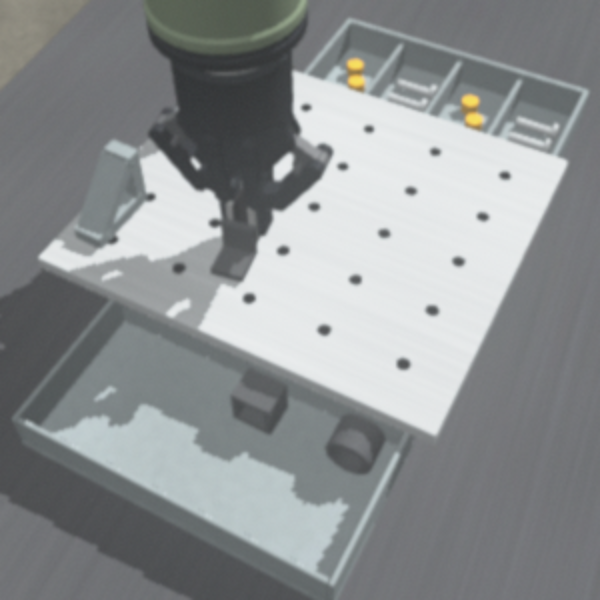

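The angle is still held flush, at crop (235,260). Now straight on to the edge and over.

Call:
step_arm(
  plan=[
    [[0, 0.6, 0, 0], [-0.1, 1.2, 0, 0], [-0.1, 1.8, 0, 0], [-0.2, 2.4, 0, 0], [-0.2, 3.0, 0, 0], [-0.2, 3.5, 0, 0], [-0.3, 4.0, 0, 0], [-0.3, 4.5, 0, 0], [-0.3, 5.0, 0, 0], [-0.4, 5.5, 0, 0], [-0.4, 6.0, 0, 0], [-0.4, 6.4, 0, 0]],
  ],
)

```text
clock: 19.72
position: [0.6177, 0.0963, 0.232]
tool_rot: [3.141, 0.005, 0.071]
force: [0.4, -0.5, 0.4]
grip_width: 0.0088
```

Call:
step_arm(
  plan=[
    [[0, 0.4, 0, 0], [-0.1, 0.8, 0, 0], [-0.1, 1.2, 0, 0], [-0.1, 1.6, 0, 0], [-0.1, 2.0, 0, 0], [-0.2, 2.4, 0, 0], [-0.2, 2.8, 0, 0], [-0.2, 3.2, 0, 0], [-0.2, 3.2, 0, 0], [-0.2, 3.2, 0, 0]],
  ],
)

```text
clock: 20.55
position: [0.6157, 0.1285, 0.2319]
tool_rot: [3.141, 0.005, 0.071]
force: [0.5, -0.2, 1.0]
grip_width: 0.0084
```

```bash
python3 - <<'E'
from workcell import bot
from h import *
for n in("side",):
    f=bot.grab_frame(n); cv2.imwrite(f"pics/{n}14.png",cv2.resize(f["pixels"][90:390,160:460],None,fx=2,fy=2))
o=bot.observe();print(o["position"],toP(o["position"]),o["tool_rot"],o["force"],o["grip_width"])
E
```

```text
[0.61569126 0.12820357 0.23197066] [0.01599161 0.15018991] [3.14133521 0.00485337 0.07095038] [-0.54935718  0.474431    0.55823518] 0.00863920825725689
```

View pics/side14.png

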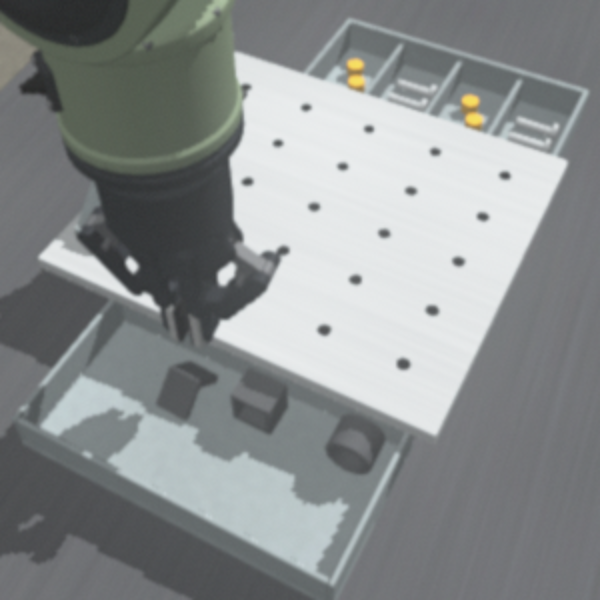

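All three pieces are in the tray: angle at (185,385), tube at (260,400), pipe at (355,440). I'll lift, retreat along the +y side and do a final check.

Call:
step_arm(
  plan=[
    [[0, 0, 3, 0], [0, 0, 6, 0], [0, 0, 9, 0], [-2, 3, 12, 0], [-5, 6, 13, 0], [-8, 9, 13, 0], [-11, 12, 13, 0], [-14, 15, 13, 0], [-17, 18, 13, 0], [-19, 21, 13, 0], [-20, 23, 13, 0], [-20, 23, 13, 0]],
  ],
)

```text
clock: 21.6
position: [0.4124, 0.363, 0.3618]
tool_rot: [-3.14, 0.006, 0.078]
force: [-0.7, 0.7, -0.4]
grip_width: 0.0084
```

Call:
step_arm(
  plan=[
    [[-2, 3, 0, 0.05], [-4, 6, 0, 0.1], [-6, 9, 0, 0.2], [-9, 12, 0, 0.3], [-11, 14, 0, 0.4], [-13, 16, 0, 0.5], [-15, 18, 0, 0.6], [-17, 19, 0, 0.7], [-19, 20, 0, 0.8], [-21, 21, 0, 0.9], [-21, 21, 0, 0.9], [-21, 21, 0, 0.9]],
  ],
)

```text
clock: 22.6
position: [0.2019, 0.5732, 0.3617]
tool_rot: [-3.14, 0.006, 0.979]
force: [0.3, 0.0, 0.0]
grip_width: 0.0086
```

```bash
python3 - <<'E'
from workcell import bot
from h import *
for n in("side","top"):
    f=bot.grab_frame(n); cv2.imwrite(f"pics/{n}15.png",f["pixels"])
    if n=="top":
        d=cv2.absdiff(f["pixels"][120:160,275:415],cv2.imread("pics/top0.png")[120:160,275:415]); print("bystander diff max/mean",d.max(),d.mean())
o=bot.observe();print(o["clock"],o["position"],o["force"],abs(o["qd"]).max())
E
```

```text
bystander diff max/mean 7 1.2938690476190475
22.7 [0.20342291 0.57252285 0.36181631] [-0.1140065   0.0268016   0.41406426] 0.006700506499557897
```

View pics/side15.png

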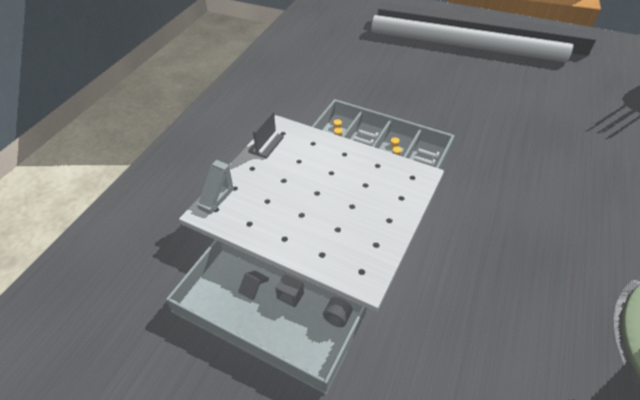

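View pics/top15.png

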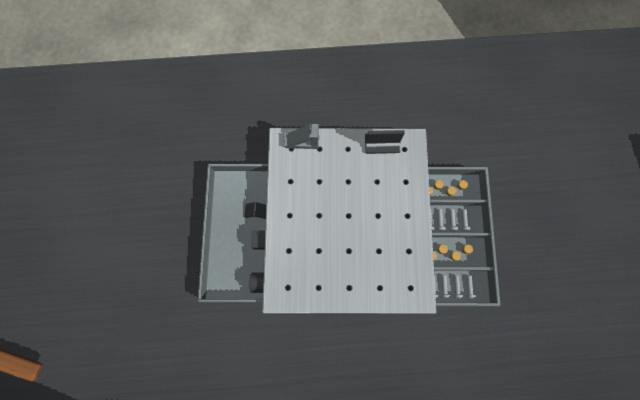

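In the final views the plate is clear of offcuts, all three lie in the plain tray (side view (253,283), (290,290), (337,311)), and the bystanders are unmoved.

```bash
python3 -c "
from workcell import bot
print(bot.job_done())"
```

```text
the job is handed in; nothing more can be done
None
```

All three offcuts are in the plain scrap tray on the +y side. I only pushed them with the fingertips, and handed the job in at about 22.7 s of the 58 s allowed.

- **Pipe and tube:** each went straight across and over the edge, cradled between the two tips with the jaws held 20 mm apart.
- **Angle:** the first push failed. With one fingertip in its inner corner, the piece tipped onto one leg and was left behind on the plate. I found it again in the top view, pushed it flush on its back face with the jaws nearly shut, and swept it along a gentle arc into the tray.
- **Final checks:** both cameras show the plate clear and three pieces in the tray, with nothing added to the parts box. The weld sample and magnet square have not moved: the top-view image of them matches the first one to within noise (difference at most 7 of 255).
- **Forces:** the tool readings I took stayed at about 3 N or less. They were read only between moves, so I have no peak figure, and none from the moment the angle tipped.

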